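# Clamp a padlock in the cam fixture on the guard-room desk

## Task

Stand the brass padlock, shackle up, in the open nest of the green cam fixture and let go of it. Then turn the red-handled crank counter-clockwise (seen from above) until the follower has gone over the cam's crest and rests in the flat dwell, so that the padlock stays clamped when you let go; feel for the dwell and do not force the cam on up the next rise, which over-squeezes the padlock. Let go of the handle, and leave the other things on the desk where they are.

Things in the scene. Friction and masses are not known exactly. Their poses are not given: they have to be found in the camera images.
- padlock: brass padlock upright on the desk, shackle up: body 44 (its x) x 20 (its y) x 38 mm tall; shackle of 7 mm bar, 35 mm wide, top 64 mm up; about 0.28 kg. Origin at the centre of its underside. Grasp from above on the broad faces (fingers closing along y), about 28 mm above the underside; the shackle then stands between the fingers. Front and back are alike.
- fixture: green cam fixture fixed to the desk, base plate 235 x 110 x 20 mm. Origin on the desk under the nest's centre; x points along the fixture from nest to crank. Base spans x -55 to 180, y -55 to 55 mm. Between a fixed jaw (face at x = -25 mm) and the moving jaw (face at x = +25 mm when open), both up to 52 mm above the desk and 36 to 40 mm wide, is the nest.
- nest (a point): centre of the nest floor, on top of the base 20 mm above the desk; the padlock's origin goes here, its x along the fixture's x (either way round): 6 mm to spare between the jaws. Two rails 5 mm high, 30 mm long, leave a channel 26 mm wide in y for the 20 mm thick body. Axes as the fixture's.
- jaw: moving steel jaw, 12 x 36 x 30 mm, on springs in front of the follower. Its origin is the fixture's origin while open and moves with it along the fixture's -x, by up to 6 mm, until it touches the padlock; from there it only presses harder as the cam turns: about 9 N in the dwell, 13 N on the crest before it; past 16 N, on the cam's second rise, the padlock is over-squeezed.
- shaft (a point): point on the crank's vertical axis, at fixture x = 115 mm, y = 0, 85 mm above the desk (top of the crank arm). The cam sits on the shaft below the arm, its flat dwell marked red on its rim; it is keyed differently at each set-up, so the dwell's middle lies anywhere from about 2.05 to 3.3 rad of crank angle. A brass roller follows it on the nest side.
- grip (a point): middle of the red upright handle, 60 mm from the shaft axis, 112 mm above the desk: a freely revolving sleeve, 22 mm in diameter, from 88 to 133 mm above the desk, the 20 mm wide arm right below it. It can be pinched from above and led round with the gripper's yaw kept constant.
- crank (a joint): crank angle, rad, counter-clockwise from above; at 0 the arm points 1.5 rad clockwise of the fixture's x. Starts at 0 to 0.3. Let go on the first rise and it runs back. Handle push along the circle: 2 to 5 N on that rise, about -4 N (pulled on) as the roller drops 1.5 mm off the crest, near 0 in the dwell (flat for 0.25 rad), then a second steeper rise, over 6 N, to a plateau.
- stamp: dark wooden rubber stamp, round foot 40 mm, 62 mm tall, standing upright; origin at the centre of its underside
- paste: small round paste jar with red cap, 44 mm across, 62 mm tall, upright; origin at the centre of its underside
- phone: black smartphone lying flat, 150 x 72 x 9 mm; origin at the centre of its underside
- remote: white remote control lying flat, 150 x 45 x 18 mm; origin at the centre of its underside
- mouse: black computer mouse on a dark red mat, 100 x 60 x 33 mm; origin at the centre of its underside
- thermos: short pink food flask with red cap, 66 mm across, 100 mm tall, upright; origin at the centre of its underside
- mug: white mug with a side handle, 80 mm across, 90 mm tall; origin at the centre of its underside
There are look-alikes about, which are no part of the job. What is meant by the padlock is not turquoise, and is the smaller of those in its own colour.

How it is judged:
By the outcome, as a careful person would: the job done as asked, in the order asked, and still so for the second after the job is handed in, with the robot touching nothing.
It also fails if it takes over 72 s, if anything falls off the work surface, if the arm or the gripper's body presses on something with over 40 N, if the wrist force passes 120 N, or if a joint passes its speed limit or range.

## Robot

A 6-joint arm with a two-finger parallel gripper is mounted at the origin on the work surface. World frame = base frame: x ahead of the robot, y to its left, z up, the work surface at z = 0. Lengths are in m, angles in degrees, forces in N, time in s.
With the tool pointing down it reaches from about 0.375 to 0.75 m from the base axis. Payload 9 kg.
Tool frame: the origin (TCP) lies at the very end of the fingers, on their centre line; the grasp point (between the pads) lies 19 mm behind it; z points along the fingers, y is the line along which they close (so a half turn about z gives the same grasp; the last joint's range is limited). The gripper opens to 85 mm and grips with 20 to 120 N. Pads are 22 mm wide; open, the fingers measure 114 mm over their backs; the gripper's body (76 mm by 85 mm) begins 54 mm behind the grasp point. The pads swing forward as they close: fully open they stand 13 mm farther back than shut.
Start: joints at [-78.306, 5.964, 5.575, 89.605, 0, 77.527], TCP at [0.246, -0.547, 0.231] pointing down, gripper open.
Joint ranges: [-171.21, 171.21], [-48.23, 106.86], [-62.78, 66.21], [-105.2, 120.99], [-86.42, 89.51], [-180, 180]. Speed limits (degrees/s): [127.2, 127.2, 147.25, 180, 180, 180].

## Interface

Orientations are given as a 3x3 rotation matrix whose columns are the frame's x, y, z axes.
In Python, from plant import manip gives the robot as it stands. The module is installed in compiled form; this text tells all that it offers.
- The arm moves only by the tool move_arm, never from a script. Its argument "commands" is a list of rows, each a list of 3 entries, a list of its own where there are three numbers: the shift along the tool's x, y, z in m, then the turn, a rotation vector about the tool's x, y, z in degrees, then the closure, from 0 (fully open) to 1 (shut). A call has 1 to 8 rows; each row is the pose to reach, as a shift and turn from the pose commanded when the call began, along the tool's axes at that moment; what a row does not reach only later rows make up. A row lasts 1/12 s, in which the tool goes at most 41.7 mm and 7.16 degrees, less where a joint would pass 70% of its speed; a pose out of reach is approached as far as the arm can. A call with a gripper value outside its range is refused whole. The fingers move at their own pace and stop on an object; the grip force is fixed at half the most. Time passes only in rows, so rows that repeat a pose let the fingers close. It gives the time, the measured TCP pose, the force, the opening and the grip force at its end, in the units of the state.
- manip.state(): the state, without advancing time (a new reading comes with each control period).
- manip.grab_frame(name): name is "side" or "top"; returns the picture (384x512x3 uint8, red, green, blue); there is no depth.
- manip.get_calibration(name): a dict with "intrinsics" (3x3 intrinsics, pixels), "origin" and "orientation" of the camera in the world. Camera axes: x right, y up, looking along -z (the intrinsics and any distortion apply to the point x, -y, -z); pixel columns grow to the right and rows downward; lengths in m; the calibration is good to about 2 mm. A picture is of the moment at which its call begins. get_calibration takes no time and is no camera call.
- manip.finish_job(): hands the job in; it is judged then, once.
The state is a dict: "time": time; "joint_positions": joint angles; "qd": joint speeds; "tau": joint torques, N m; "ee_pos": TCP position; "ee_rot": TCP orientation; "force": force on the tool from outside, world axes, zero at the start; "moment": the same for the moment, N m; "width": opening from 0.0 (shut) to 1.0 (fully open); "grasp_force": force on a finger pad.
Only numpy, scipy, OpenCV 4.12 (cv2) and the standard library are available. Lean on these libraries where they do the work, as an engineer would, in place of code of your own. Each camera call takes 0.05 s, during which the arm holds its last target. There are 200 camera calls.

## Working session

There is one attempt and no reset: what is moved stays moved. The work goes in short steps, Python scripts to look and compute and a tool call to move; the robot and the scene stay as the last step left them, time stands still between calls to the robot, and variables do not carry over. Pictures are saved under pics/ and viewed, at most 10 in all, crops included, and the job is handed in when it is done.

Besides the shell and the picture viewer there is one more tool, called as a command line: name --argument value ..., lists and objects as JSON in quotes. move_arm: Moves the arm, as the interface text tells. Its arguments: {"type":"object","properties":{"commands":{"type":"array","items":{"type":"array"}}},"required":["commands"]}

```bash
mkdir -p pics
cat > h.py <<'E'
import numpy as np,cv2
from plant import manip
def grab(n,f):
    im=manip.grab_frame(n)[:,:,::-1].copy(); cv2.imwrite('pics/'+f,im); return im
def ray(n,u,v):
    c=manip.get_calibration(n);K=np.array(c['intrinsics']);R=np.array(c['orientation']);o=np.array(c['origin'])
    d=np.linalg.inv(K)@[u,v,1]; return o,R@[d[0],-d[1],-d[2]]
def atz(n,u,v,z):
    o,d=ray(n,u,v); return o+d*(z-o[2])/d[2]
def proj(n,p):
    c=manip.get_calibration(n);K=np.array(c['intrinsics']);R=np.array(c['orientation']);o=np.array(c['origin'])
    q=R.T@(np.array(p)-o); q=K@[q[0],-q[1],-q[2]]; return q[:2]/q[2]
E
python3 - <<'E'
from h import *
a=grab('side','s0.png');b=grab('top','t0.png')
cv2.imwrite('pics/t0b.png',cv2.resize(b,(800,600)));cv2.imwrite('pics/s0b.png',cv2.resize(a,(800,600)))
for n in('side','top'):print(manip.get_calibration(n))
s=manip.state();print(s['ee_pos'],s['ee_rot'],s['time'],s['force'])
E
```

```text
{'intrinsics': array([[471.34053037,   0.        , 263.62905644],
       [  0.        , 471.34053037, 185.25238066],
       [  0.        ,   0.        ,   1.        ]]), 'origin': array([ 0.14119457, -1.03217001,  0.82093124]), 'orientation': array([[ 0.91325029,  0.23555053, -0.33240014],
       [-0.40672102,  0.48009594, -0.77722963],
       [-0.02349289,  0.84499931,  0.53425111]])}
{'intrinsics': array([[436.87765366,   0.        , 248.82312027],
       [  0.        , 436.87765366, 190.73383803],
       [  0.        ,   0.        ,   1.        ]]), 'origin': array([0.35888614, 0.04654884, 1.5122634 ]), 'orientation': array([[-0.02365897,  0.98963739, -0.1416266 ],
       [-0.99965595, -0.02181412,  0.01456479],
       [ 0.0113244 ,  0.14192246,  0.989813  ]])}
[ 0.24558846 -0.54712018  0.23059675] [[ 9.12344437e-01  4.09423470e-01 -2.27001541e-04]
 [ 4.09423450e-01 -9.12343759e-01  1.14177464e-03]
 [ 2.60365895e-04 -1.13463149e-03 -9.99999322e-01]] 0.1 [ 0.37042952 -0.1284982  -1.07110473]
```

View pics/t0b.png

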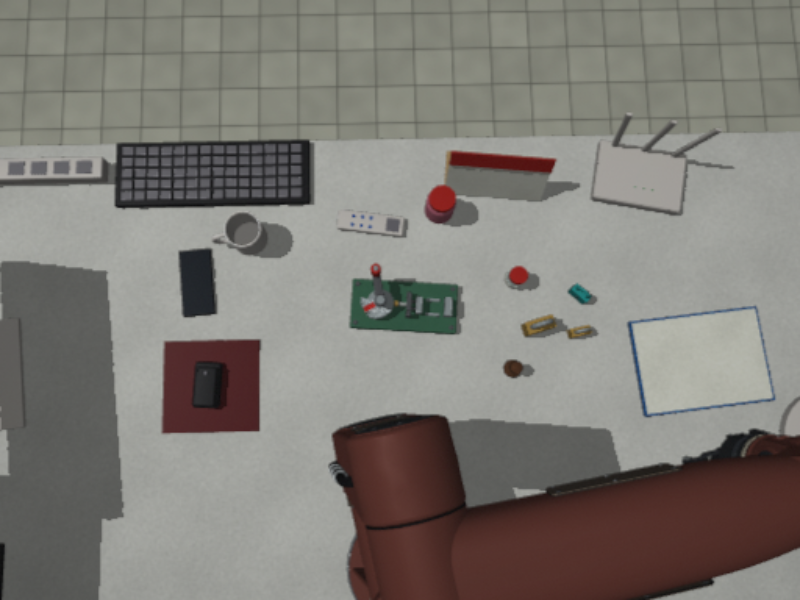

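View pics/s0b.png

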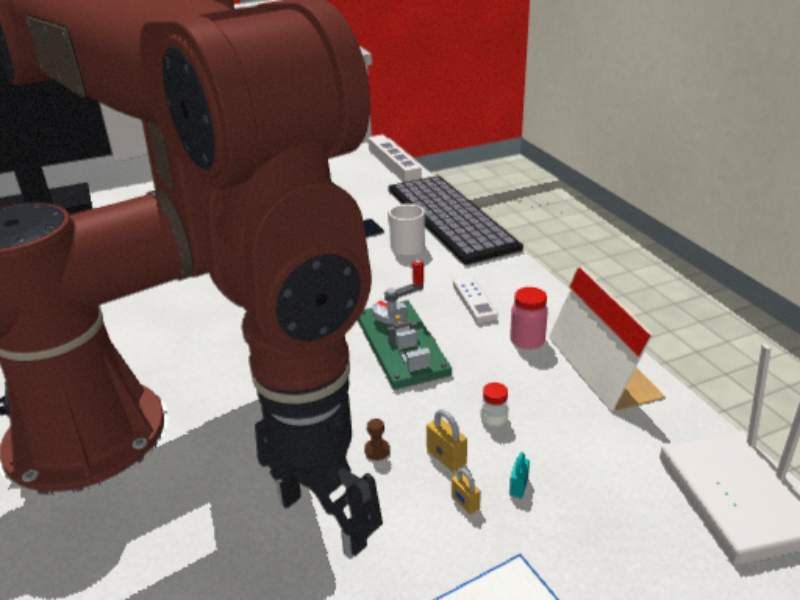

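Candidates (800-px views): large brass padlock at top (539,325)/side (446,442), small brass one at top (580,332)/side (465,492), and turquoise one at top (581,293)/side (520,476). I choose the small brass one. The fixture is at top (405,305), with its handle at (376,270) and its nest on the right.

Run:
```python
from h import *
b=cv2.imread('pics/t0.png');a=cv2.imread('pics/s0.png')
# top crop cols 215-395 rows 160-240 x ; side crop small
t=cv2.resize(b[160:230,218:398],None,fx=4.444,fy=4.444,interpolation=cv2.INTER_CUBIC)
p=cv2.resize(b[195:225,330:390],None,fx=4.5,fy=4.5*1,interpolation=cv2.INTER_CUBIC)
s=cv2.resize(a[250:335,265:350],(280,280),interpolation=cv2.INTER_CUBIC)
f=cv2.resize(a[160:250,220:320],(311,280),interpolation=cv2.INTER_CUBIC)
o=np.zeros((600,800,3),np.uint8);o[:t.shape[0],:800]=t[:,:800]
o[315:595,:280]=s;o[315:595,290:601]=f
cv2.imwrite('pics/c1.png',o)
```

```text
(no output)
```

View pics/c1.png

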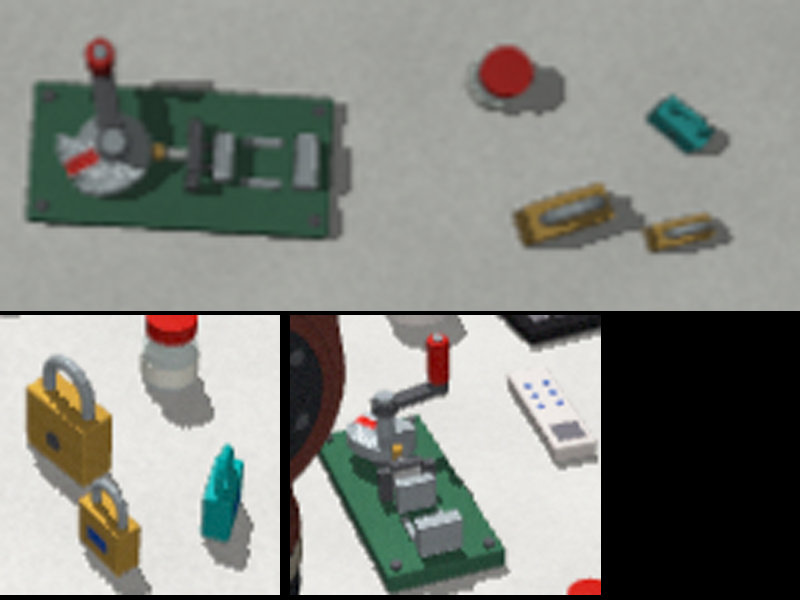

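```bash
cat > m.py <<'E'
from h import *
from scipy.optimize import least_squares
T=lambda u,v:(218+(u)/4.444-.4,160+v/4.444-.4)
S=lambda u,v:(265+u/3.294-.4,250+(v-315)/3.294-.4)
F=lambda u,v:(220+(u-290)/3.11-.4,160+(v-315)/3.11-.4)
def fit(obs,x0):
    def P(x,p):
        c,s=np.cos(x[2]),np.sin(x[2]);return [x[0]+c*p[0]-s*p[1],x[1]+s*p[0]+c*p[1],p[2]]
    r=least_squares(lambda x:np.ravel([proj(n,P(x,p))-np.array(q) for n,q,p in obs]),x0,loss='soft_l1')
    print(np.round(r.x[:2],4),np.degrees(r.x[2]));print(np.round(r.fun.reshape(-1,2),1).tolist());return r.x
E
python3 - <<'E'
from m import *
z=.02
fx=fit([('top',T(36,82),(.18,-.055,z)),('top',T(333,98),(-.055,-.055,z)),('top',T(330,237),(-.055,.055,z)),('top',T(27,220),(.18,.055,z)),
('side',F(388,577),(-.055,.055,z)),('side',F(504,549),(-.055,-.055,z)),('top',T(113,140),(.115,0,.085))],[.6,0,1.57])
h=atz('top',*T(100,50),.133);print('handle',h)
# padlock: padlock x along the image-right-ish; side body corners
pl=fit([('side',S(80,500),(.022,-.010,.038)) ,('side',S(80,535),(.022,-.010,.0)),('side',S(121,545),(-.022,-.010,.038)),('side',S(122,574),(-.022,-.010,0)),('side',S(139,556),(-.022,.010,0)),('side',S(139,526),(-.022,.010,.038)),('top',T(692,226),(0,0,.064))],[.5,-.3,np.pi/2])
print(atz('top',*T(647,233),.038),atz('top',*T(712,214),.038),atz('top',*T(716,234),.038))
E
```

```text
[ 0.5501 -0.0698] 85.19008171929873
[[-0.4, -0.4], [0.5, 0.1], [-0.3, 0.5], [-0.6, 0.1], [0.1, 0.3], [1.3, 0.1], [-0.0, 0.8]]
handle [0.62130798 0.05271522 0.133     ]
[ 0.4875 -0.3908] 143.80224621642077
[[-0.7, -1.0], [-0.8, 0.3], [6.6, -11.8], [5.9, -8.7], [-0.5, 3.7], [-0.1, 0.8], [0.7, 0.9]]
[ 0.48823554 -0.36170248  0.038     ] [ 0.50168219 -0.41248602  0.038     ] [ 0.48627418 -0.41454419  0.038     ]
```

Run:
```python
from m import *
pl=fit([('side',S(80,500),(.022,.010,.038)) ,('side',S(80,535),(.022,.010,.0)),('side',S(121,545),(-.022,.010,.038)),('side',S(122,574),(-.022,.010,0)),('side',S(139,556),(-.022,-.010,0)),('side',S(139,526),(-.022,-.010,.038)),('top',T(692,226),(0,0,.064)),('top',T(712,214),(-.022,-.01,.038)),('top',T(716,234),(-.022,.01,.038))],[.5,-.3,np.pi/2])
R=np.array(manip.state()['ee_rot']);p=np.array(manip.state()['ee_pos'])
a=np.array([pl[0],pl[1],.16]);print('shift tool',R.T@(a-p))
c,s=np.cos(pl[2]),np.sin(pl[2]);y=np.array([-s,c,0]);v=R.T@y;print('yaw turn about tool z',np.degrees(np.arctan2(v[1],v[0]))-90)
```

```text
[ 0.4902 -0.3904] 101.08979777162604
[[-0.3, -0.8], [-0.4, 0.5], [-0.2, -2.1], [-0.9, 1.2], [1.0, 2.4], [1.5, -0.5], [0.5, 0.1], [-0.8, -0.7], [-0.2, 0.5]]
shift tool [ 0.28728253 -0.04276171  0.07072012]
yaw turn about tool z -256.9211665784405
```

Small brass padlock at about (0.490,-0.390), fixture at (0.550,-0.070) with x at 85.2°. The crop confirms the choice: small, brass, beside a larger brass one. Moving above it.

move_arm --commands '[[[0.036, -0.005, 0], [0, 0, -7], 0], [[0.072, -0.01, 0.01], [0, 0, -14], 0], [[0.108, -0.016, 0.02], [0, 0, -21], 0], [[0.144, -0.021, 0.03], [0, 0, -28], 0], [[0.18, -0.027, 0.04], [0, 0, -35], 0], [[0.216, -0.032, 0.05], [0, 0, -42], 0], [[0.252, -0.038, 0.06], [0, 0, -49], 0], [[0.287, -0.043, 0.07], [0, 0, -56], 0]]'

```text
time: 0.77
ee_pos: [0.4912, -0.3891, 0.1605]
ee_rot: [[0.165, 0.986, -0.0], [0.986, -0.165, 0.0], [0.0, -0.0, -1.0]]
force: [0.1, -0.5, -0.1]
width: 1.001
grasp_force: 0.0
```

move_arm --commands '[[[0, 0, 0], [0, 0, -7], 0], [[0, 0, 0], [0, 0, -14], 0], [[0, 0, 0], [0, 0, -20.9], 0], [[0, 0, 0], [0, 0, -20.9], 0], [[0, 0, 0], [0, 0, -20.9], 0]]'

```text
time: 1.18
ee_pos: [0.4898, -0.3905, 0.1609]
ee_rot: [[-0.188, 0.982, -0.0], [0.982, 0.188, 0.0], [0.001, -0.0, -1.0]]
force: [-0.3, 0.0, 0.5]
width: 0.998
grasp_force: 0.0
```

```bash
cat >> h.py <<'E'
def rel(x,y,z,ydeg=None):
    s=manip.state();R=np.array(s['ee_rot']);p=np.array(s['ee_pos'])
    o=[np.round(R.T@(np.array([x,y,z])-p),4)]
    if ydeg is not None:
        a=np.degrees(np.arctan2(R[1,1],R[0,1]));d=-(ydeg-a);o.append(round((d+90)%180-90,1))
    return o
E
python3 - <<'E'
from h import *
s=manip.state();print(s['time'],s['ee_pos'],s['ee_rot'],s['force'],s['joint_positions'],rel(.4902,-.3904,.01,11.1))
a=grab('side','s1.png')
u,v=proj('side',(.49,-.39,.03)).astype(int);print(u,v)
cv2.imwrite('pics/c2.png',cv2.resize(a[v-70:v+50,u-80:u+80],(800,600),interpolation=cv2.INTER_CUBIC))
def Pp(p,x=(.4902,-.3904,np.radians(101.1))):
    c,s=np.cos(x[2]),np.sin(x[2]);return proj('side',[x[0]+c*p[0]-s*p[1],x[1]+s*p[0]+c*p[1],p[2]])
for p in [(.022,.01,.038),(-.022,.01,.038),(-.022,-.01,.038),(-.022,.01,0),(-.022,-.01,0),(.022,.01,0)]:
    q=Pp(p);print(p,((q-[u-80,v-70]+.5)*5).round())
E
```

```text
1.1833 [ 0.48978448 -0.39050955  0.1609216 ] [[-1.88277551e-01  9.82115775e-01 -4.10512748e-04]
 [ 9.82115715e-01  1.88277734e-01  4.65671882e-04]
 [ 5.34634111e-04 -3.15495459e-04 -9.99999807e-01]] [-0.25209616  0.03315627  0.46087921] [-5.05054801e+01  1.04815414e+01  3.17775921e+00  8.27317664e+01
 -1.18128589e-03  2.86422328e+01] [array([-1.000e-04,  5.000e-04,  1.509e-01]), np.float64(-0.2)]
298 311
(0.022, 0.01, 0.038) [355. 322.]
(-0.022, 0.01, 0.038) [418. 384.]
(-0.022, -0.01, 0.038) [454. 363.]
(-0.022, 0.01, 0) [416. 444.]
(-0.022, -0.01, 0) [452. 423.]
(0.022, 0.01, 0) [355. 382.]
```

View pics/c2.png

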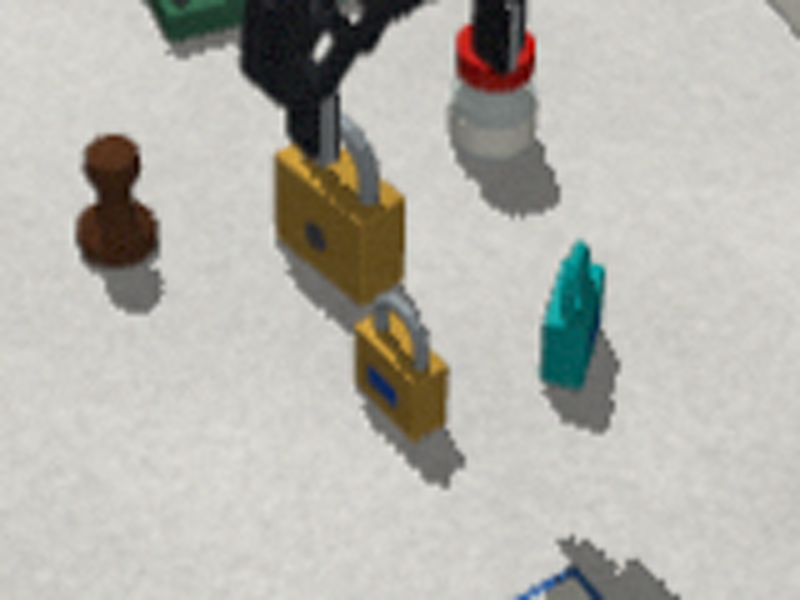

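The close crop shows the small brass padlock (blue label) at crop (400,370), matching the predicted box within ~2 mm, with open fingers straddling it. Descending.

move_arm --commands '[[[0, 0, 0.035], [0, 0, 0], 0], [[0, 0, 0.07], [0, 0, 0], 0], [[0, 0, 0.1], [0, 0, 0], 0], [[0, 0, 0.125], [0, 0, 0], 0], [[0, 0, 0.14], [0, 0, 0], 0], [[0, 0, 0.15], [0, 0, 0], 0], [[0, 0, 0.15], [0, 0, 0], 0.4], [[0, 0, 0.15], [0, 0, 0], 0.7]]'

```text
time: 1.9
ee_pos: [0.4899, -0.3909, 0.0117]
ee_rot: [[-0.19, 0.982, -0.0], [0.982, 0.19, -0.0], [-0.0, -0.0, -1.0]]
force: [0.3, 0.7, 0.8]
width: 0.751
grasp_force: 0.0
```

move_arm --commands '[[[0, 0, 0], [0, 0, 0], 0.8], [[0, 0, 0], [0, 0, 0], 1], [[0, 0, 0], [0, 0, 0], 1], [[0, 0, 0], [0, 0, 0], 1], [[0, 0, 0], [0, 0, 0], 1], [[0, 0, 0], [0, 0, 0], 1], [[0, 0, 0], [0, 0, 0], 1], [[0, 0, 0], [0, 0, 0], 1]]'

```text
time: 2.57
ee_pos: [0.4905, -0.3915, 0.0127]
ee_rot: [[-0.192, 0.981, 0.001], [0.981, 0.192, -0.002], [-0.002, 0.001, -1.0]]
force: [-0.8, 0.1, 4.9]
width: 0.22
grasp_force: 60.0
```

move_arm --commands '[[[0, 0, -0.02], [0, 0, 0], 1], [[0, 0, -0.05], [0, 0, 0], 1], [[0, 0, -0.085], [0, 0, 0], 1], [[0, 0, -0.12], [0, 0, 0], 1], [[0, 0, -0.145], [0, 0, 0], 1], [[0, 0, -0.145], [0, 0, 0], 1]]'

```text
time: 3.07
ee_pos: [0.4917, -0.3928, 0.1631]
ee_rot: [[-0.192, 0.981, 0.006], [0.981, 0.192, -0.007], [-0.008, 0.004, -1.0]]
force: [1.0, 0.1, -1.0]
width: 0.22
grasp_force: 59.3
```

Run:
```python
from h import *
s=manip.state();print(s['ee_pos'],s['force'],rel(.5501,-.0698,.155,-4.8))
```

```text
[ 0.49174427 -0.39282627  0.16312495] [ 1.04300659  0.11325474 -1.04464431] [array([0.3059, 0.1192, 0.0062]), np.float64(15.9)]
```

move_arm --commands '[[[0.03, 0.012, 0], [0, 0, 2], 1], [[0.07, 0.028, 0], [0, 0, 5], 1], [[0.11, 0.043, 0], [0, 0, 8], 1], [[0.15, 0.059, 0], [0, 0, 11], 1], [[0.19, 0.074, 0], [0, 0, 14], 1], [[0.23, 0.09, 0], [0, 0, 15.9], 1], [[0.268, 0.105, 0], [0, 0, 15.9], 1], [[0.295, 0.115, 0], [0, 0, 15.9], 1]]'

```text
time: 3.73
ee_pos: [0.5457, -0.0761, 0.1552]
ee_rot: [[0.084, 0.996, -0.001], [0.996, -0.084, 0.001], [0.001, -0.001, -1.0]]
force: [0.3, 0.3, -3.2]
width: 0.222
grasp_force: 59.2
```

move_arm --commands '[[[0.007, 0.006, 0.003], [0, 0, 0], 1], [[0.007, 0.006, 0.003], [0, 0, 0], 1], [[0.007, 0.006, 0.003], [0, 0, 0], 1]]'

```text
time: 3.98
ee_pos: [0.5523, -0.0723, 0.1522]
ee_rot: [[0.083, 0.997, -0.002], [0.997, -0.083, 0.0], [-0.0, -0.002, -1.0]]
force: [-0.3, -0.8, -2.7]
width: 0.221
grasp_force: 59.3
```

Run:
```python
from h import *
s=manip.state();print(s['time'],s['ee_pos'],s['force'],rel(.5501,-.0698,.155,-4.8))
a=grab('side','s2.png');b=grab('top','t2.png')
u,v=proj('side',(.55,-.07,.1)).astype(int)
U,V=proj('top',(.55,-.03,.1)).astype(int);print(u,v,U,V)
o=np.zeros((500,800,3),np.uint8)
o[:480,:400]=cv2.resize(a[v-50:v+46,u-40:u+40],(400,480),interpolation=cv2.INTER_CUBIC)
o[:480,400:]=cv2.resize(b[V-48:V+48,U-40:U+40],(400,480),interpolation=cv2.INTER_CUBIC)
cv2.imwrite('pics/c3.png',o)
```

```text
3.9833 [ 0.55227987 -0.07229166  0.15221989] [-0.30268631 -0.76375106 -2.73364527] [array([ 0.0023, -0.0024, -0.0028]), np.float64(0.0)]
263 204 265 193
```

View pics/c3.png

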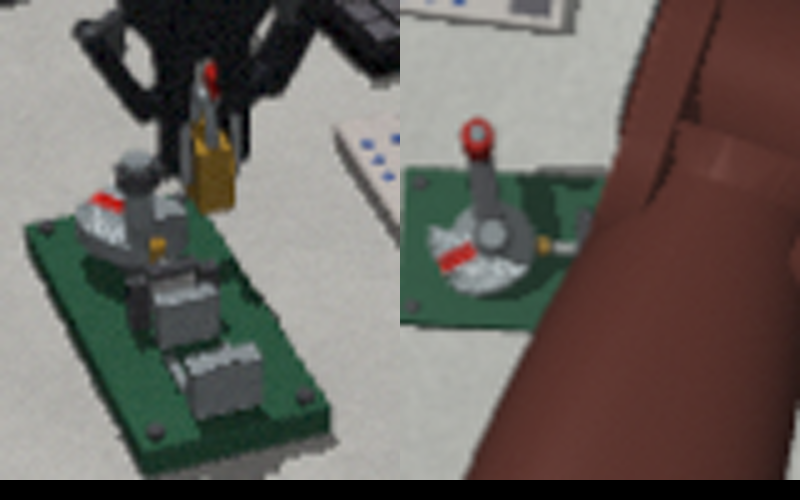

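```bash
python3 - <<'E'
from h import *
th=np.radians(85.2)
def W(p,o=(.5501,-.0698)):
    c,s=np.cos(th),np.sin(th);return [o[0]+c*p[0]-s*p[1],o[1]+s*p[0]+c*p[1],p[2]]
Q=lambda p:((proj('side',p)-[223,154]+.5)*5).round()
for n,p in dict(fixTopBackL=(-.025,.02,.052),fixTopBackR=(-.025,-.02,.052),movTopFrontL=(.025,.018,.052),movTopFrontR=(.025,-.018,.052),plateL=(-.055,.055,.02),plateR=(-.055,-.055,.02),rollshaft=(.115,0,.085)).items(): print(n,Q(W(p)))
s=manip.state();p=s['ee_pos'];z=p[2]-.0127
for q in [(-.022,.01,z),(-.022,-.01,z),(-.022,.01,z+.038),(-.022,-.01,z+.038)]: print(q,Q(W(q,p[:2])))
E
python3 - <<'E'
import cv2
a=cv2.imread('pics/s2.png')
cv2.imwrite('pics/c4.png',cv2.resize(a[170:250,228:298],(700,600*800//800+0) if 0 else (525,600),interpolation=cv2.INTER_CUBIC))
E
```

```text
fixTopBackL [186. 359.]
fixTopBackR [256. 343.]
movTopFrontL [160. 307.]
movTopFrontR [221. 294.]
plateL [144. 453.]
plateR [336. 407.]
rollshaft [139. 169.]
(-0.022, 0.01, np.float64(0.14001726847473975)) [204. 219.]
(-0.022, -0.01, np.float64(0.14001726847473975)) [240. 211.]
(-0.022, 0.01, np.float64(0.17801726847473975)) [203. 157.]
(-0.022, -0.01, np.float64(0.17801726847473975)) [239. 149.]
```

View pics/c4.png

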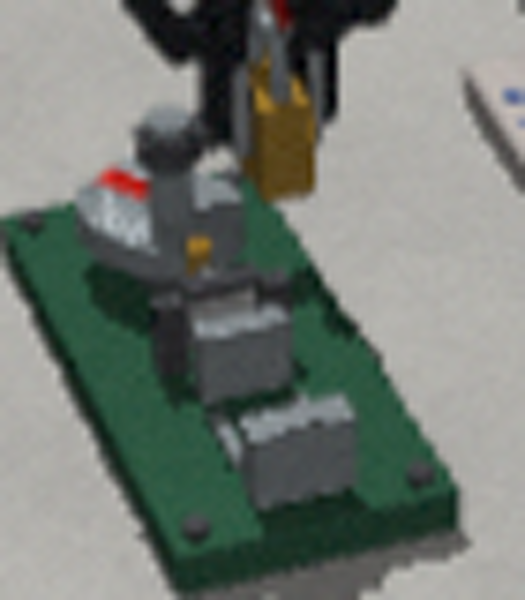

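Jaws are at crop (295,395) and (240,345), the padlock bottom at (285,195): it appears about 2 mm toward the crank in the grip. Lowering to just above the jaws, then checking.

move_arm --commands '[[[0, -0.002, 0.02], [0, 0, 0], 1], [[0, -0.002, 0.045], [0, 0, 0], 1], [[0, -0.002, 0.065], [0, 0, 0], 1], [[0, -0.002, 0.076], [0, 0, 0], 1], [[0, -0.002, 0.078], [0, 0, 0], 1], [[0, -0.002, 0.078], [0, 0, 0], 1], [[0, -0.002, 0.078], [0, 0, 0], 1]]'

```text
time: 4.67
ee_pos: [0.5513, -0.0732, 0.0765]
ee_rot: [[0.085, 0.996, 0.001], [0.996, -0.085, -0.001], [-0.001, 0.001, -1.0]]
force: [0.2, -0.1, -2.6]
width: 0.222
grasp_force: 59.3
```

Run:
```python
from h import *
s=manip.state();print(s['time'],s['ee_pos'],s['force'],rel(.5501,-.0698,.0417,-4.8))
a=grab('side','s3.png')
cv2.imwrite('pics/c5.png',cv2.resize(a[170:240,228:298],(600,600),interpolation=cv2.INTER_CUBIC))
th=np.radians(85.2)
def W(p,o=(.5501,-.0698)):
    c,s=np.cos(th),np.sin(th);return [o[0]+c*p[0]-s*p[1],o[1]+s*p[0]+c*p[1],p[2]]
k=600/70
Q=lambda p:((proj('side',p)-[228,170]+.5)*k).round()
for n,p in dict(fixTopBackL=(-.025,.02,.052),fixTopBackR=(-.025,-.02,.052),fixFrL=(-.037,.02,.052),fixFrR=(-.037,-.02,.052),movTopFrontL=(.025,.018,.052),movTopFrontR=(.025,-.018,.052)).items(): print(n,Q(W(p)))
p=s['ee_pos'];z=p[2]-.0127
for q in [(-.022,.01,z),(-.022,-.01,z),(-.022,.01,z+.038),(-.022,-.01,z+.038)]: print(q,Q(W(q,p[:2])))
```

```text
4.6667 [ 0.55131091 -0.07322563  0.07653441] [ 0.24732261 -0.1265745  -2.57639084] [array([ 0.0033, -0.0015,  0.0348]), np.float64(-0.1)]
fixTopBackL [276. 478.]
fixTopBackR [395. 451.]
fixFrL [288. 500.]
fixFrR [409. 472.]
movTopFrontL [232. 389.]
movTopFrontR [337. 366.]
(-0.022, 0.01, np.float64(0.06383440751874951)) [310. 440.]
(-0.022, -0.01, np.float64(0.06383440751874951)) [370. 427.]
(-0.022, 0.01, np.float64(0.1018344075187495)) [307. 341.]
(-0.022, -0.01, np.float64(0.1018344075187495)) [368. 328.]
```

View pics/c5.png

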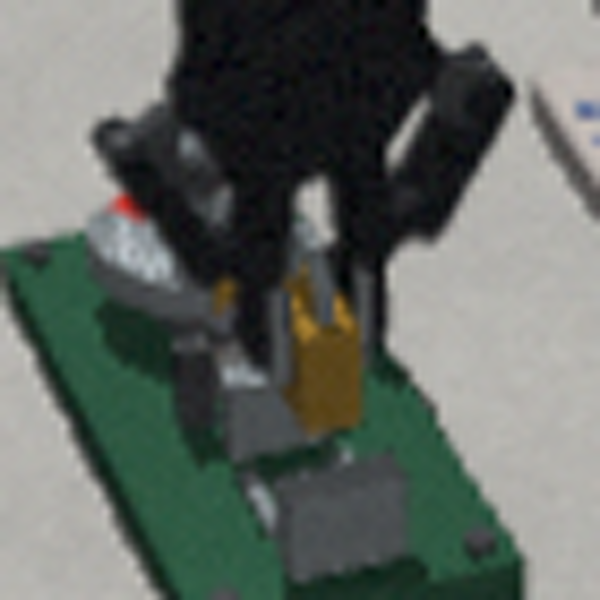

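The padlock end face's lower corners are at crop (305,434)/(361,424), over the gap between the jaws: about −1.4 mm in x and −0.7 mm in y from the nest centre. Correcting and lowering.

move_arm --commands '[[[0.0015, -0.001, 0.005], [0, 0, 0], 1], [[0.0015, -0.001, 0.014], [0, 0, 0], 1], [[0.0015, -0.001, 0.022], [0, 0, 0], 1], [[0.0015, -0.001, 0.03], [0, 0, 0], 1], [[0.0015, -0.001, 0.035], [0, 0, 0], 1], [[0.0015, -0.001, 0.038], [0, 0, 0], 1], [[0.0015, -0.001, 0.038], [0, 0, 0], 1]]'

```text
time: 5.3
ee_pos: [0.5492, -0.0707, 0.0361]
ee_rot: [[0.084, 0.996, -0.002], [0.996, -0.084, 0.001], [0.0, -0.002, -1.0]]
force: [0.4, 0.4, -3.3]
width: 0.218
grasp_force: 59.3
```

move_arm --commands '[[[0, 0, 0.001], [0, 0, 0], 1], [[0, 0, 0.002], [0, 0, 0], 1], [[0, 0, 0.003], [0, 0, 0], 1], [[0, 0, 0.003], [0, 0, 0], 1]]'

```text
time: 5.63
ee_pos: [0.5499, -0.071, 0.0344]
ee_rot: [[0.084, 0.996, 0.0], [0.996, -0.084, -0.0], [-0.0, 0.0, -1.0]]
force: [0.2, -0.8, -3.4]
width: 0.217
grasp_force: 59.3
```

move_arm --commands '[[[0, 0, 0.001], [0, 0, 0], 1], [[0, 0, 0.0015], [0, 0, 0], 1], [[0, 0, 0.0015], [0, 0, 0], 1]]'

```text
time: 5.88
ee_pos: [0.5499, -0.0709, 0.0328]
ee_rot: [[0.084, 0.996, 0.0], [0.996, -0.084, -0.0], [-0.0, 0.0, -1.0]]
force: [-0.6, -0.2, -2.9]
width: 0.222
grasp_force: 59.5
```

move_arm --commands '[[[0, 0, 0.001], [0, 0, 0], 1], [[0, 0, 0.0015], [0, 0, 0], 1], [[0, 0, 0.0015], [0, 0, 0], 1]]'

```text
time: 6.13
ee_pos: [0.55, -0.0709, 0.0327]
ee_rot: [[0.084, 0.996, 0.0], [0.996, -0.084, -0.0], [-0.0, 0.0, -1.0]]
force: [-6.8, 2.4, 9.0]
width: 0.219
grasp_force: 61.2
```

Contact came at the expected height (floor). Releasing and rising.

move_arm --commands '[[[0, 0, -0.0015], [0, 0, 0], 1], [[0, 0, -0.0015], [0, 0, 0], 0.6], [[0, 0, -0.0015], [0, 0, 0], 0.5], [[0, 0, -0.0015], [0, 0, 0], 0.4], [[0, 0, -0.0015], [0, 0, 0], 0.3], [[0, 0, -0.0015], [0, 0, 0], 0.3], [[0, 0, -0.0015], [0, 0, 0], 0.3]]'

```text
time: 6.72
ee_pos: [0.5499, -0.0709, 0.0328]
ee_rot: [[0.084, 0.996, 0.0], [0.996, -0.084, -0.0], [-0.0, 0.0, -1.0]]
force: [0.8, -0.0, 0.1]
width: 0.695
grasp_force: 0.0
```

move_arm --commands '[[[0, 0, -0.02], [0, 0, 0], 0.3], [[0, 0, -0.055], [0, 0, 0], 0.3], [[0, 0, -0.095], [0, 0, 0], 0.3], [[0, 0, -0.13], [0, 0, 0], 0.3], [[0, 0, -0.15], [0, 0, 0], 0.3], [[0, 0, -0.15], [0, 0, 0], 0.3]]'

```text
time: 7.22
ee_pos: [0.5522, -0.0718, 0.1885]
ee_rot: [[0.084, 0.996, 0.007], [0.996, -0.084, -0.003], [-0.002, 0.008, -1.0]]
force: [0.3, 0.3, 0.8]
width: 0.699
grasp_force: 0.0
```

Run:
```python
from h import *
s=manip.state();print(s['time'],s['ee_pos'],s['force'],s['width'],s['joint_positions'],rel(.6213,.0527,.19,-4.8))
a=grab('side','s4.png');b=grab('top','t4.png')
o=np.zeros((480,800,3),np.uint8)
o[:,:400]=cv2.resize(a[154:250,223:303],(400,480),interpolation=cv2.INTER_CUBIC)
o[:,400:]=cv2.resize(b[145:241,225:305],(400,480),interpolation=cv2.INTER_CUBIC)
cv2.imwrite('pics/c6.png',o)
```

```text
7.2167 [ 0.55219874 -0.07178242  0.18854346] [0.26361285 0.27044681 0.80960933] 0.6992316146601134 [-2.08621662e+01 -2.44060328e+00 -7.43158296e+00  8.45484437e+01
 -5.05499494e-03  7.39679089e+01] [array([ 0.1299,  0.0584, -0.0013]), np.float64(-0.0)]
```

View pics/c6.png

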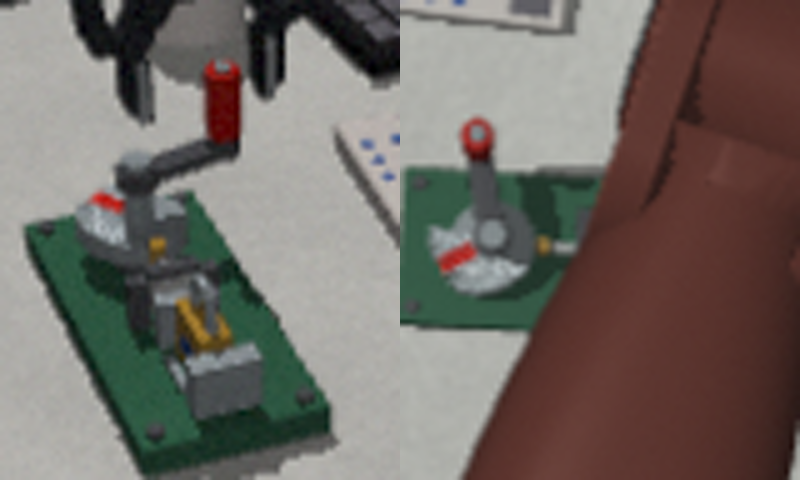

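Run:
```python
from h import *
th=np.radians(85.2);o=np.array([.5501,-.0698])
sh=o+.115*np.array([np.cos(th),np.sin(th)]);print('shaft',sh)
pt=(225+77.5/5-.5,145+131/5-.5+1);ps=(223+223/5-.5,154+66/5-.5)
h1=atz('top',*pt,.133);h2=atz('side',*ps,.133);print('handle',h1,h2)
for h in(h1,h2):
    d=h[:2]-sh;print(np.hypot(*d),np.degrees(np.arctan2(d[1],d[0])), 'q',np.arctan2(d[1],d[0])-th+1.5)
# red mark on cam (guess z .06)
m=atz('top',225+57/5-.5,145+258/5-.5,.06);d=m[:2]-sh;a=np.arctan2(d[1],d[0]);print('mark',m,np.hypot(*d),'rot to nest side',np.pi-(a-th))
m=atz('side',223+107/5-.5,154+203/5-.5,.065);d=m[:2]-sh;a=np.arctan2(d[1],d[0]);print('mark',m,np.hypot(*d),'rot to nest side',np.pi-(a-th))
print('shaft px pred top',(proj('top',[*sh,.09])-[225,145]+.5)*5,'side',(proj('side',[*sh,.09])-[223,154]+.5)*5)
```

```text
shaft [0.55972295 0.04479668]
handle [0.61854576 0.0531009  0.133     ] [0.61942712 0.05653502 0.133     ]
0.05940608356998389 8.035539231591848 q 0.1532260940652841
0.060847156045315896 11.122956850631175 q 0.20711169690160425
mark [0.54947379 0.06891148 0.06      ] 0.026202461796358024 rot to nest side 2.6559329944158376
mark [0.54006752 0.04879361 0.065     ] 0.020057704797294268 rot to nest side 1.6876352031624615
shaft px pred top [ 92.55673773 235.81902254] side [139.02755685 162.2184563 ]
```

The padlock stands in the nest between the jaws (side crop (205,325)); the handle is at (222,66) ≈ (0.619,0.055), crank ≈ 0.18 rad. The red dwell mark is at (457,258) in the top crop, so the dwell is expected near 2.7–2.9 rad.

move_arm --commands '[[[0.035, 0.015, 0], [0, 0, 0], 0.3], [[0.07, 0.03, 0], [0, 0, 0], 0.3], [[0.105, 0.045, 0], [0, 0, 0], 0.3], [[0.125, 0.053, 0], [0, 0, 0], 0.3], [[0.1317, 0.0559, 0], [0, 0, 0], 0.3], [[0.1317, 0.0559, 0], [0, 0, 0], 0.3], [[0.1317, 0.0559, 0], [0, 0, 0], 0.3]]'

```text
time: 7.9
ee_pos: [0.6158, 0.0553, 0.1814]
ee_rot: [[0.084, 0.996, -0.002], [0.996, -0.084, -0.0], [-0.0, -0.002, -1.0]]
force: [0.2, -0.4, 0.3]
width: 0.705
grasp_force: 0.0
```

Run:
```python
from h import *
s=manip.state();print(s['time'],s['force'],s['width'],s['joint_positions'],rel(.619,.0548,.094,-4.8))
```

```text
7.9 [ 0.15571547 -0.44511094  0.2792854 ] 0.7051207788952238 [-6.95425960e+00  9.08963269e+00  3.76719572e+00  8.48035965e+01
 -2.75921901e-02  8.78545450e+01] [array([-0.0002,  0.0034,  0.0874]), np.float64(-0.0)]
```

move_arm --commands '[[[0, 0.003, 0.03], [0, 0, 0], 0.3], [[0, 0.003, 0.055], [0, 0, 0], 0.3], [[0, 0.003, 0.075], [0, 0, 0], 0.3], [[0, 0.003, 0.085], [0, 0, 0], 0.3], [[0, 0.003, 0.086], [0, 0, 0], 0.3], [[0, 0.003, 0.086], [0, 0, 0], 0.5], [[0, 0.003, 0.086], [0, 0, 0], 0.6], [[0, 0.003, 0.086], [0, 0, 0], 0.65]]'

```text
time: 8.57
ee_pos: [0.6206, 0.0549, 0.0986]
ee_rot: [[0.085, 0.996, 0.003], [0.996, -0.085, -0.0], [-0.0, 0.003, -1.0]]
force: [-0.6, 0.5, 0.7]
width: 0.35
grasp_force: 0.0
```

move_arm --commands '[[[0, 0, 0], [0, 0, 0], 0.7], [[0, 0, 0], [0, 0, 0], 0.75], [[0, 0, 0], [0, 0, 0], 0.8], [[0, 0, 0], [0, 0, 0], 0.8], [[0, 0, 0], [0, 0, 0], 0.8], [[0, 0, 0], [0, 0, 0], 0.8]]'

```text
time: 9.07
ee_pos: [0.6195, 0.0552, 0.0982]
ee_rot: [[0.084, 0.996, 0.0], [0.996, -0.084, -0.001], [-0.001, 0.0, -1.0]]
force: [-5.4, -1.2, 7.1]
width: 0.241
grasp_force: 58.3
```

```bash
cat > arc.py <<'E'
import sys,numpy as np
a0,st,n=map(float,sys.argv[1:4]);f=lambda a:np.array([60*np.cos(np.radians(a)),-60*np.sin(np.radians(a))])
for c in range(int(n)):
    b=a0+c*8*st;print(b,[[round(float(v)/1000,4) for v in f(b+(k+1)*st)-f(b)] for k in range(8)])
E
cat > st.py <<'E'
from h import *
s=manip.state();p=s['ee_pos'];F=np.array(s['force']);th=np.radians(85.2)
d=np.array(p[:2])-[.5597,.0448];a=np.arctan2(d[1],d[0]);r=d/np.hypot(*d);t=np.array([-r[1],r[0]])
print('t',s['time'],'r %.4f alpha %.1f q %.3f'%(np.hypot(*d),np.degrees(a-th),a-th+1.5),'Frad %.1f Ftan %.1f Fz %.1f'%(F[:2]@r,F[:2]@t,F[2]))
E
python3 st.py; python3 arc.py -75.3 4 5
```

```text
t 9.0667 r 0.0607 alpha -75.4 q 0.185 Frad -5.6 Ftan -0.3 Fz 7.1
-75.3 [[0.004, -0.0012], [0.0079, -0.0027], [0.0117, -0.0044], [0.0154, -0.0064], [0.0189, -0.0087], [0.0223, -0.0112], [0.0255, -0.0139], [0.0284, -0.0169]]
-43.3 [[0.0028, -0.0031], [0.0053, -0.0065], [0.0076, -0.01], [0.0097, -0.0136], [0.0114, -0.0174], [0.013, -0.0213], [0.0142, -0.0253], [0.0152, -0.0294]]
-11.299999999999997 [[0.0007, -0.0041], [0.0011, -0.0083], [0.0012, -0.0125], [0.001, -0.0167], [0.0005, -0.0208], [-0.0003, -0.0249], [-0.0014, -0.029], [-0.0027, -0.033]]
20.700000000000003 [[-0.0016, -0.0039], [-0.0035, -0.0076], [-0.0056, -0.0112], [-0.008, -0.0146], [-0.0106, -0.0179], [-0.0135, -0.021], [-0.0165, -0.0239], [-0.0198, -0.0265]]
52.7 [[-0.0034, -0.0024], [-0.007, -0.0046], [-0.0107, -0.0065], [-0.0146, -0.0082], [-0.0185, -0.0096], [-0.0226, -0.0107], [-0.0267, -0.0115], [-0.0308, -0.012]]
```

move_arm --commands '[[[0.004, -0.0012, -0.001], [0, 0, 0], 0.8], [[0.0079, -0.0027, -0.001], [0, 0, 0], 0.8], [[0.0117, -0.0044, -0.001], [0, 0, 0], 0.8], [[0.0154, -0.0064, -0.001], [0, 0, 0], 0.8], [[0.0189, -0.0087, -0.001], [0, 0, 0], 0.8], [[0.0223, -0.0112, -0.001], [0, 0, 0], 0.8], [[0.0255, -0.0139, -0.001], [0, 0, 0], 0.8], [[0.0284, -0.0169, -0.001], [0, 0, 0], 0.8]]'

```text
time: 9.73
ee_pos: [0.6059, 0.086, 0.0983]
ee_rot: [[0.084, 0.996, 0.002], [0.996, -0.084, 0.001], [0.001, 0.002, -1.0]]
force: [5.1, 2.3, 1.4]
width: 0.239
grasp_force: 59.3
```

```bash
python3 st.py
```

```text
t 9.7333 r 0.0619 alpha -43.5 q 0.740 Frad 5.4 Ftan -1.7 Fz 1.4
```

move_arm --commands '[[[0.0031, -0.003, 0], [0, 0, 0], 0.8], [[0.0058, -0.0063, 0], [0, 0, 0], 0.8], [[0.0083, -0.0098, 0], [0, 0, 0], 0.8], [[0.0105, -0.0134, 0], [0, 0, 0], 0.8], [[0.0123, -0.0172, 0], [0, 0, 0], 0.8], [[0.0139, -0.0211, 0], [0, 0, 0], 0.8], [[0.0151, -0.0251, 0], [0, 0, 0], 0.8], [[0.0161, -0.0292, 0], [0, 0, 0], 0.8]]'

```text
time: 10.4
ee_pos: [0.5777, 0.1049, 0.0983]
ee_rot: [[0.083, 0.997, 0.002], [0.997, -0.083, 0.002], [0.002, 0.002, -1.0]]
force: [3.7, 5.6, 2.8]
width: 0.239
grasp_force: 59.5
```

```bash
python3 st.py
```

```text
t 10.4 r 0.0627 alpha -11.9 q 1.292 Frad 6.4 Ftan -1.9 Fz 2.8
```

```bash
sed -i 's/\.5597,\.0448/.5596,.0475/' st.py; python3 st.py; python3 arc.py -12.6 3 1
```

```text
t 10.4 r 0.0602 alpha -12.7 q 1.277 Frad 6.5 Ftan -1.8 Fz 2.8
-12.6 [[0.0006, -0.0031], [0.001, -0.0062], [0.0013, -0.0093], [0.0014, -0.0125], [0.0014, -0.0156], [0.0012, -0.0187], [0.0008, -0.0219], [0.0003, -0.0249]]
```

move_arm --commands '[[[0.0008, -0.0031, 0], [0, 0, 0], 0.8], [[0.0014, -0.0062, 0], [0, 0, 0], 0.8], [[0.0019, -0.0093, 0], [0, 0, 0], 0.8], [[0.0021, -0.0125, 0], [0, 0, 0], 0.8], [[0.0021, -0.0156, 0], [0, 0, 0], 0.8], [[0.0019, -0.0187, 0], [0, 0, 0], 0.8], [[0.0015, -0.0219, 0], [0, 0, 0], 0.8], [[0.001, -0.0249, 0], [0, 0, 0], 0.8]]'

```text
time: 11.07
ee_pos: [0.5529, 0.1073, 0.0983]
ee_rot: [[0.084, 0.996, 0.001], [0.996, -0.084, 0.001], [0.001, 0.001, -1.0]]
force: [5.0, 2.4, 3.7]
width: 0.24
grasp_force: 59.6
```

```bash
python3 st.py;  python3 arc.py 11.3 3 1
```

```text
t 11.0667 r 0.0602 alpha 11.2 q 1.696 Frad 1.8 Ftan -5.3 Fz 3.7
11.3 [[-0.0007, -0.0031], [-0.0016, -0.0061], [-0.0026, -0.0091], [-0.0037, -0.012], [-0.005, -0.0148], [-0.0065, -0.0176], [-0.0081, -0.0203], [-0.0099, -0.0229]]
```

move_arm --commands '[[[-0.0004, -0.0021, 0], [0, 0, 0], 0.8], [[-0.0009, -0.0041, 0], [0, 0, 0], 0.8], [[-0.0016, -0.0061, 0], [0, 0, 0], 0.8], [[-0.0022, -0.0081, 0], [0, 0, 0], 0.8], [[-0.003, -0.0101, 0], [0, 0, 0], 0.8], [[-0.0037, -0.012, 0], [0, 0, 0], 0.8], [[-0.0046, -0.0139, 0], [0, 0, 0], 0.8], [[-0.0055, -0.0157, 0], [0, 0, 0], 0.8]]'

```text
time: 11.73
ee_pos: [0.537, 0.1032, 0.0983]
ee_rot: [[0.084, 0.996, 0.002], [0.996, -0.084, 0.001], [0.001, 0.002, -1.0]]
force: [4.5, 5.6, 4.4]
width: 0.245
grasp_force: 59.7
```

```bash
python3 st.py;  python3 arc.py 27.3 2 1;python3 arc.py 43.3 1 3
```

```text
t 11.7333 r 0.0601 alpha 26.9 q 1.970 Frad 3.5 Ftan -6.3 Fz 4.4
27.3 [[-0.001, -0.0018], [-0.002, -0.0037], [-0.0032, -0.0054], [-0.0043, -0.0072], [-0.0056, -0.0088], [-0.0069, -0.0105], [-0.0082, -0.0121], [-0.0097, -0.0136]]
43.3 [[-0.0007, -0.0008], [-0.0015, -0.0015], [-0.0022, -0.0022], [-0.003, -0.0029], [-0.0038, -0.0036], [-0.0045, -0.0043], [-0.0053, -0.005], [-0.0062, -0.0057]]
51.3 [[-0.0008, -0.0006], [-0.0017, -0.0013], [-0.0025, -0.0019], [-0.0034, -0.0025], [-0.0042, -0.0031], [-0.0051, -0.0037], [-0.006, -0.0042], [-0.0069, -0.0048]]
59.3 [[-0.0009, -0.0005], [-0.0018, -0.001], [-0.0027, -0.0015], [-0.0037, -0.002], [-0.0046, -0.0025], [-0.0056, -0.0029], [-0.0065, -0.0033], [-0.0075, -0.0038]]
```

move_arm --commands '[[[-0.001, -0.0018, 0], [0, 0, 0], 0.8], [[-0.002, -0.0037, 0], [0, 0, 0], 0.8], [[-0.0032, -0.0054, 0], [0, 0, 0], 0.8], [[-0.0043, -0.0072, 0], [0, 0, 0], 0.8]]'

```text
time: 12.07
ee_pos: [0.5296, 0.0997, 0.0983]
ee_rot: [[0.084, 0.996, 0.002], [0.996, -0.084, 0.002], [0.002, 0.002, -1.0]]
force: [6.0, 4.9, 2.5]
width: 0.241
grasp_force: 59.6
```

```bash
python3 st.py
```

```text
t 12.0667 r 0.0602 alpha 34.7 q 2.106 Frad 1.3 Ftan -7.6 Fz 2.5
```

```bash
python3 - <<'E'
from h import *
a=grab('side','s5.png');b=grab('top','t5.png')
o=np.zeros((480,800,3),np.uint8)
o[:,:400]=cv2.resize(a[154:250,223:303],(400,480),interpolation=cv2.INTER_CUBIC)
o[:,400:]=cv2.resize(b[145:241,225:305],(400,480),interpolation=cv2.INTER_CUBIC)
cv2.imwrite('pics/c7.png',o)
E
python3 st.py
```

```text
t 12.1667 r 0.0602 alpha 35.3 q 2.117 Frad 0.9 Ftan -2.3 Fz 6.6
```

View pics/c7.png

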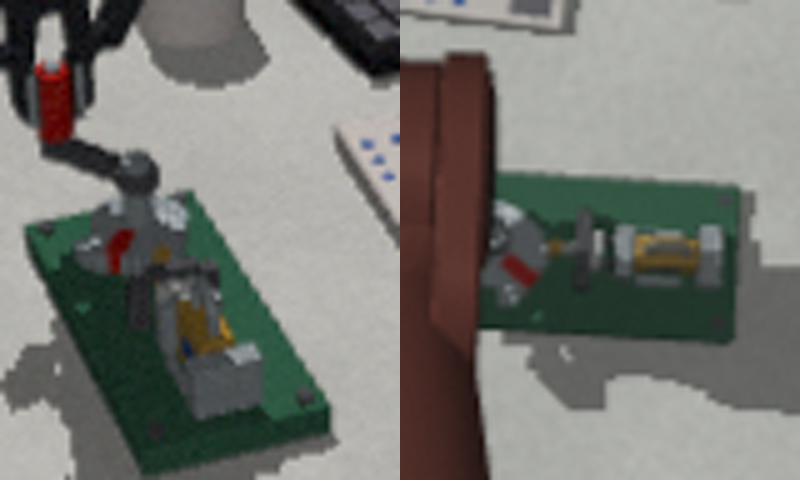

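The red mark is at top crop (518,268), about 40° short of the roller (550,246), so the dwell should be near 2.8 rad. The jaw is already touching the padlock. Continuing.

move_arm --commands '[[[-0.0013, -0.0017, 0], [0, 0, 0], 0.8], [[-0.0026, -0.0033, 0], [0, 0, 0], 0.8], [[-0.0039, -0.0049, 0], [0, 0, 0], 0.8], [[-0.0054, -0.0064, 0], [0, 0, 0], 0.8], [[-0.0054, -0.0064, 0], [0, 0, 0], 0.8]]'

```text
time: 12.58
ee_pos: [0.5221, 0.0945, 0.0982]
ee_rot: [[0.084, 0.996, 0.001], [0.996, -0.084, 0.001], [0.001, 0.0, -1.0]]
force: [-0.9, 1.3, 8.1]
width: 0.246
grasp_force: 59.7
```

```bash
python3 st.py; python3 arc.py 43.3 1.5 1
```

```text
t 12.5833 r 0.0601 alpha 43.4 q 2.258 Frad 1.5 Ftan -0.1 Fz 8.1
43.3 [[-0.0011, -0.0011], [-0.0022, -0.0022], [-0.0034, -0.0033], [-0.0045, -0.0043], [-0.0057, -0.0053], [-0.007, -0.0063], [-0.0082, -0.0073], [-0.0095, -0.0082]]
```

move_arm --commands '[[[-0.0011, -0.0011, -0.0005], [0, 0, 0], 0.8], [[-0.0022, -0.0022, -0.0005], [0, 0, 0], 0.8], [[-0.0034, -0.0033, -0.0005], [0, 0, 0], 0.8], [[-0.0045, -0.0043, -0.0005], [0, 0, 0], 0.8], [[-0.0045, -0.0043, -0.0005], [0, 0, 0], 0.8]]'

```text
time: 13.0
ee_pos: [0.5173, 0.0902, 0.0983]
ee_rot: [[0.084, 0.996, 0.0], [0.996, -0.084, 0.001], [0.001, 0.0, -1.0]]
force: [1.0, 1.6, 3.7]
width: 0.241
grasp_force: 59.4
```

```bash
python3 st.py; python3 arc.py 49.3 1.5 1
```

```text
t 13.0 r 0.0601 alpha 49.5 q 2.364 Frad 0.4 Ftan -1.8 Fz 3.7
49.3 [[-0.0012, -0.001], [-0.0024, -0.002], [-0.0037, -0.0029], [-0.005, -0.0038], [-0.0063, -0.0047], [-0.0076, -0.0056], [-0.0089, -0.0064], [-0.0103, -0.0071]]
```

move_arm --commands '[[[-0.0012, -0.001, 0], [0, 0, 0], 0.8], [[-0.0024, -0.002, 0], [0, 0, 0], 0.8], [[-0.0037, -0.0029, 0], [0, 0, 0], 0.8], [[-0.005, -0.0038, 0], [0, 0, 0], 0.8], [[-0.005, -0.0038, 0], [0, 0, 0], 0.8]]'

```text
time: 13.42
ee_pos: [0.5126, 0.0849, 0.0983]
ee_rot: [[0.084, 0.996, -0.001], [0.996, -0.084, -0.001], [-0.001, -0.001, -1.0]]
force: [-0.7, 0.4, 5.2]
width: 0.24
grasp_force: 59.6
```

```bash
python3 st.py; python3 arc.py 55.3 1 1
```

```text
t 13.4167 r 0.0600 alpha 56.3 q 2.483 Frad 0.8 Ftan 0.1 Fz 5.2
55.3 [[-0.0009, -0.0006], [-0.0017, -0.0012], [-0.0026, -0.0017], [-0.0035, -0.0023], [-0.0044, -0.0028], [-0.0053, -0.0033], [-0.0063, -0.0038], [-0.0072, -0.0043]]
```

move_arm --commands '[[[-0.0009, -0.0006, 0], [0, 0, 0], 0.8], [[-0.0017, -0.0012, 0], [0, 0, 0], 0.8], [[-0.0026, -0.0017, 0], [0, 0, 0], 0.8], [[-0.0035, -0.0023, 0], [0, 0, 0], 0.8], [[-0.0035, -0.0023, 0], [0, 0, 0], 0.8]]'

```text
time: 13.83
ee_pos: [0.5099, 0.0811, 0.0982]
ee_rot: [[0.085, 0.996, -0.002], [0.996, -0.085, -0.002], [-0.002, -0.001, -1.0]]
force: [-3.0, -2.4, 6.2]
width: 0.239
grasp_force: 59.7
```

```bash
python3 st.py; python3 arc.py 59.3 1 1
```

```text
t 13.8333 r 0.0600 alpha 60.7 q 2.559 Frad 1.1 Ftan 3.6 Fz 6.2
59.3 [[-0.0009, -0.0005], [-0.0018, -0.001], [-0.0027, -0.0015], [-0.0037, -0.002], [-0.0046, -0.0025], [-0.0056, -0.0029], [-0.0065, -0.0033], [-0.0075, -0.0038]]
```

Now it pulls on (+3.6 N): the roller is dropping off the crest. Continuing in small steps.

move_arm --commands '[[[-0.0009, -0.0005, 0], [0, 0, 0], 0.8], [[-0.0018, -0.001, 0], [0, 0, 0], 0.8], [[-0.0027, -0.0015, 0], [0, 0, 0], 0.8], [[-0.0037, -0.002, 0], [0, 0, 0], 0.8], [[-0.0037, -0.002, 0], [0, 0, 0], 0.8]]'

```text
time: 14.25
ee_pos: [0.508, 0.0781, 0.0982]
ee_rot: [[0.085, 0.996, -0.001], [0.996, -0.085, -0.001], [-0.001, -0.001, -1.0]]
force: [-1.0, -0.4, 5.9]
width: 0.244
grasp_force: 59.7
```

```bash
python3 st.py; python3 arc.py 63.3 1 1
```

```text
t 14.25 r 0.0600 alpha 64.2 q 2.620 Frad 0.7 Ftan 0.8 Fz 5.9
63.3 [[-0.0009, -0.0005], [-0.0019, -0.0009], [-0.0028, -0.0013], [-0.0038, -0.0018], [-0.0048, -0.0021], [-0.0058, -0.0025], [-0.0067, -0.0029], [-0.0077, -0.0032]]
```

move_arm --commands '[[[-0.0009, -0.0005, 0], [0, 0, 0], 0.8], [[-0.0019, -0.0009, 0], [0, 0, 0], 0.8], [[-0.0028, -0.0013, 0], [0, 0, 0], 0.8], [[-0.0028, -0.0013, 0], [0, 0, 0], 0.8], [[-0.0028, -0.0013, 0], [0, 0, 0], 0.8]]'

```text
time: 14.67
ee_pos: [0.5067, 0.0756, 0.0982]
ee_rot: [[0.084, 0.996, -0.001], [0.996, -0.084, -0.0], [-0.0, -0.001, -1.0]]
force: [-0.4, 2.2, 5.8]
width: 0.244
grasp_force: 59.7
```

```bash
python3 st.py; python3 arc.py 66.3 1 1
```

```text
t 14.6667 r 0.0599 alpha 66.8 q 2.666 Frad 1.4 Ftan -1.8 Fz 5.8
66.3 [[-0.001, -0.0004], [-0.0019, -0.0008], [-0.0029, -0.0012], [-0.0039, -0.0015], [-0.0049, -0.0019], [-0.0059, -0.0022], [-0.0069, -0.0025], [-0.0079, -0.0028]]
```

```bash
cat > av.py <<'E'
from h import *
L=[]
for i in range(6):
    manip.grab_frame('side');s=manip.state();p=s['ee_pos'];F=np.array(s['force'])
    d=np.array(p[:2])-[.5596,.0475];a=np.arctan2(d[1],d[0]);r=d/np.hypot(*d);t=np.array([-r[1],r[0]])
    L.append([F[:2]@r,F[:2]@t,F[2],a-np.radians(85.2)+1.5])
print(s['time'],np.round(np.mean(L,0),3),np.round(np.array(L)[:,1],1))
E
python3 av.py
```

```text
14.9667 [ 1.725 -1.668  5.633  2.666] [-2.  -0.7 -2.2 -0.9 -2.4 -1.8]
```

move_arm --commands '[[[-0.001, -0.0004, 0], [0, 0, 0], 0.8], [[-0.0019, -0.0008, 0], [0, 0, 0], 0.8], [[-0.0029, -0.0012, 0], [0, 0, 0], 0.8], [[-0.0029, -0.0012, 0], [0, 0, 0], 0.8]]'

```text
time: 15.3
ee_pos: [0.5053, 0.0728, 0.0983]
ee_rot: [[0.084, 0.996, -0.0], [0.996, -0.084, -0.0], [-0.0, -0.0, -1.0]]
force: [-1.5, 2.5, 4.8]
width: 0.24
grasp_force: 59.6
```

```bash
python3 av.py; python3 arc.py 69.3 1 1
```

```text
15.6 [ 2.209 -1.496  5.619  2.721] [-1.1 -1.8 -1.7 -1.6 -1.2 -1.5]
69.3 [[-0.001, -0.0004], [-0.002, -0.0007], [-0.003, -0.001], [-0.004, -0.0013], [-0.005, -0.0016], [-0.006, -0.0019], [-0.007, -0.0022], [-0.008, -0.0024]]
```

Force is flat (about −1.5 N friction) from 2.67 to 2.72 rad: the dwell. A little further to its middle.

move_arm --commands '[[[-0.001, -0.0004, 0], [0, 0, 0], 0.8], [[-0.0022, -0.0007, 0], [0, 0, 0], 0.8], [[-0.0022, -0.0007, 0], [0, 0, 0], 0.8], [[-0.0022, -0.0007, 0], [0, 0, 0], 0.8]]'

```text
time: 15.93
ee_pos: [0.5042, 0.0702, 0.0982]
ee_rot: [[0.085, 0.996, -0.001], [0.996, -0.085, -0.001], [-0.002, -0.001, -1.0]]
force: [-2.2, -0.8, 5.8]
width: 0.239
grasp_force: 59.7
```

```bash
python3 av.py
```

```text
16.2333 [2.312 0.745 6.304 2.768] [1.8 0.7 0.9 0.7 0.1 0.2]
```

move_arm --commands '[[[0, 0, 0], [0, 0, 0], 0.6], [[0, 0, 0], [0, 0, 0], 0.55], [[0, 0, 0], [0, 0, 0], 0.55], [[0, 0, 0], [0, 0, 0], 0.55], [[0, 0, -0.02], [0, 0, 0], 0.55], [[0, 0, -0.05], [0, 0, 0], 0.55], [[0, 0, -0.09], [0, 0, 0], 0.55], [[0, 0, -0.12], [0, 0, 0], 0.55]]'

```text
time: 16.9
ee_pos: [0.5045, 0.0707, 0.2205]
ee_rot: [[0.084, 0.996, 0.001], [0.996, -0.084, -0.0], [-0.0, 0.001, -1.0]]
force: [1.4, 0.4, 0.4]
width: 0.446
grasp_force: 0.0
```

move_arm --commands '[[[0.02, -0.03, 0], [0, 0, 0], 0.55], [[0.05, -0.05, 0], [0, 0, 0], 0.55], [[0.09, -0.05, 0], [0, 0, 0], 0.55], [[0.12, -0.05, 0], [0, 0, 0], 0.55], [[0.12, -0.05, 0], [0, 0, 0], 0.55]]'

```text
time: 17.32
ee_pos: [0.4644, 0.1986, 0.2182]
ee_rot: [[0.081, 0.997, 0.0], [0.997, -0.081, 0.001], [0.001, 0.0, -1.0]]
force: [0.4, 1.0, 0.1]
width: 0.445
grasp_force: 0.0
```

Run:
```python
from h import *
s=manip.state();print(s['time'],s['ee_pos'],s['force'],s['width'])
a=grab('side','s6.png');b=grab('top','t6.png')
o=np.zeros((480,800,3),np.uint8)
o[:,:400]=cv2.resize(a[154:250,223:303],(400,480),interpolation=cv2.INTER_CUBIC)
o[:,400:]=cv2.resize(b[145:241,225:305],(400,480),interpolation=cv2.INTER_CUBIC)
cv2.imwrite('pics/c8.png',o)
```

```text
17.3167 [0.46437442 0.19862365 0.21820234] [0.37516539 1.00381541 0.07064862] 0.44538552423605926
```

View pics/c8.png

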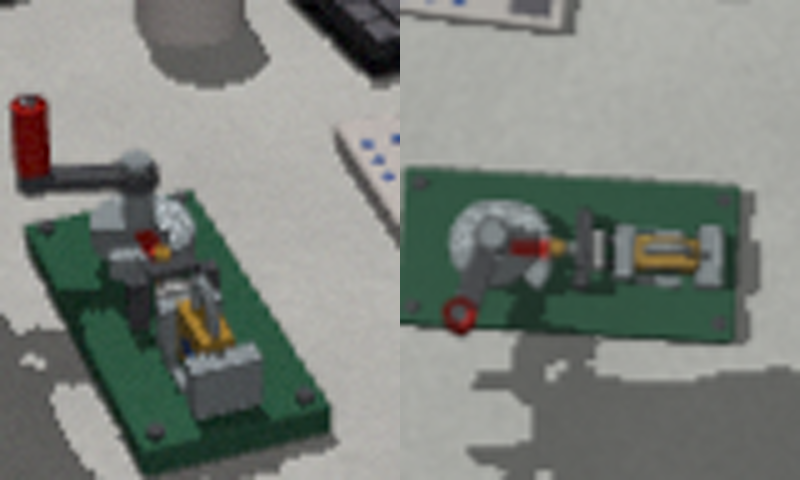

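The red mark at top crop (530,248) points straight at the roller (558,247), the handle has stayed at (460,315), and the padlock is clamped upright at (668,252). Handing in.

```bash
python3 -c "
from plant import manip
print(manip.finish_job())"
```

```text
the job is handed in; nothing more can be done
None
```

The small brass padlock stands clamped, shackle up, in the nest; the crank rests in the cam's dwell at about 2.77 rad and stayed put when I let go, and the job was handed in at about 17 s of the 72 s.

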